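# Clear the chock, then rock the angle gauge to its mark and hold it there

## Task

Take the wooden chock out from under the raised arm of the angle gauge and stand it upright in the shallow steel tray. Then rock the gauge on its round-topped stud, without lifting it off, until the swinging pointer settles on the black mark at the rim of the dial, and finish while still holding it there with the fingers: the gauge tips back when it is let go. Leave everything else on the bench where it is.

Things in the scene. Friction and masses are not known exactly. Their poses are not given: they have to be found in the camera images.
- stud: Fixed aluminium block 100 x 70 mm, 36 mm high, with a thin rib carrying a horizontal 16 mm round steel bar along its own x; the bar's axis is 60 mm above the bench. Origin on the bench under the middle of the bar. Its x axis points roughly away from the robot, +y to the gauge's raised arm.
- ridge (a point): Middle of the stud's round bar, on its axis, 60 mm above the bench.
- gauge: Angle gauge, 0.6 to 1 kg, loose, across the stud. Grey beam along y from -160 to +140 mm, 44 wide, its underside 12 and top 26 mm above the origin. Origin on the round bar's axis: a V seat sits on the bar and the gauge rocks about its own x. A heavy foot under the -y end stands on the bench: at rest the beam is level, the +y arm hangs free and can be pressed down by about 0.5 rad once the chock is away.
- press_pad (a point): Centre of the top of the round black rubber pad (36 mm across, 6 mm high) on the gauge's +y arm: 118 mm in +y, 32 mm in z from the gauge's origin. It goes down as the gauge is rocked; 3 to 6 N on it hold the gauge, which falls back when let go.
- dial (a point): Centre of the dial's front, on the pointer's pivot axis: x = 18, y = -75, z = 106 mm in the gauge. The dial is 156 mm across, 30 mm thick, upright on the -y half of the beam, its face looking to the gauge's +x.
- pointer (a joint): Angle of the weighted pointer on the dial, rad, about the gauge's +x: 0 when the gauge is level, growing as the +y arm is pressed down (the tip then leans to the dial's -y side). Hanging still it equals the gauge's tilt. It swings for about a second before it settles. Behind glass, cannot be touched.
- mark (a joint): Angle of the mark on the dial in the same sense, rad (0.17 to 0.30): the tilt to be reached. Behind glass; cannot be touched and does not move.
- pointer_tip (a point): Upper tip of the thin black pointer, 60 mm from the pivot.
- mark_point (a point): Point 60 mm from the pivot just inside the mark, a black block 10 mm wide at the rim of the dial: here lies the pointer's tip when it is exactly on the mark.
- chock: Loose wooden chock, about 0.17 kg: a block 50 (x) x 75 (y) x 67 mm high, on it an upright post, see chock_post. Origin at the centre of the underside. At first some 25 mm of the block lie under the end of the gauge's +y arm, 5 mm below it, the post outside: it must be drawn out along its own +y (away from the stud) before it is lifted.
- chock_post (a point): Centre of the top of the chock's post, 115 mm above its underside and 22.5 mm in +y from its origin. The post is 22 (x) x 20 (y) mm and stands 48 mm above the block.
- tray: Shallow steel tray, fixed, 140 x 140 mm outside, 22 mm high, walls and floor 4 to 5 mm. Origin at the centre of the underside. It stands on the left or the right side of the bench.
- rack: Tube rack, a white 120 x 120 x 50 mm block with nine holes, fixed. Bystander. Origin: centre of the underside.
- beaker: Open beaker, 64 mm across, 85 mm high, loose. Bystander. Origin: centre of the underside.
- tape: Cardboard ring, 90 mm across, 24 mm high, loose. Bystander. Origin: centre of the underside.
- sieve: Steel sieve ring, 124 mm across, 40 mm high, loose. Bystander. Origin: centre of the underside.
- jar: Amber jar with cap, 60 mm across, 75 mm high, loose. Bystander. Origin: centre of the underside.
- spatula: Spatula lying flat, 190 mm long, loose. Bystander. Origin: about its middle.
- weight: Brass weight with a knob, 44 mm across, 64 mm high, loose. Bystander. Origin: centre of the underside.
Not all that is in view belongs to the job. Several things look just like the chock: the one meant starts nearest to the robot's base. What is shaped like the tray but turquoise or yellow is not meant.

How it is judged (in metres and radians):
On the way, in this order (a step that is already met when the one before it is completed fails the run):
1. the chock stands in the tray, let go (x of chock in the frame of tray between -0.05 and 0.05 m and y of chock in the frame of tray between -0.05 and 0.05 m and z of chock in the frame of tray below 0.015 m and angle between chock's own z axis and vertical below 0.15 rad and linear speed of chock below 0.03 m/s and contact force between the fingers and chock below 0.05 N), for 0.2 s.
2. the pointer has settled on the mark, the gauge held on the stud (distance between pointer_tip and mark_point below 0.005 m and velocity of joint pointer between -0.25 and 0.25 rad/s and contact force between the fingers and gauge above 0.3 N and contact force between gauge and stud above 1 N and distance between gauge and ridge below 0.02 m), for 0.5 s.
At the end, for the whole second after the job is handed in: Pointer tip within 5 mm of the mark point and still (under 0.25 rad/s), fingers bearing on the gauge (over 0.3 N), gauge seated on the stud (over 1 N, origin within 20 mm of the ridge point); chock upright, let go, on the tray floor, its centre within 50 mm of the tray centre each way (all of step 1 and all of step 2); the arm keeps its last pose, push and grip.
It fails at once if a bystander was moved more than 30 mm (distance of any of beaker, tape, sieve, jar, spatula, weight from where it was at the start of the episode above 0.03 m).
It fails at once if the gauge was lifted or knocked off the stud (distance between gauge and ridge above 0.025 m).
It also fails if it takes over 61 s, if anything falls off the work surface, if the arm or the gripper's body presses on something with over 40 N, if the wrist force passes 120 N, or if a joint passes its speed limit or range.

## Robot

A 6-joint arm with a two-finger parallel gripper is mounted at the origin on the work surface. World frame = base frame: x ahead of the robot, y to its left, z up, the work surface at z = 0. Lengths are in mm, angles in rad, forces in N, time in s.
With the tool pointing down it reaches from about 275 to 750 mm from the base axis. Payload 10.2 kg.
Tool frame: the origin (TCP) lies at the very end of the fingers, on their centre line; the grasp point (between the pads) lies 19 mm behind it; z points along the fingers, y is the line along which they close (so a half turn about z gives the same grasp; the last joint's range is limited). The gripper opens to 85 mm and grips with 20 to 120 N. Pads are 22 mm wide; open, the fingers measure 114 mm over their backs; the gripper's body (76 mm by 85 mm) begins 54 mm behind the grasp point. The pads swing forward as they close: fully open they stand 13 mm farther back than shut.
Start: joints at [1.04, 0.313, 1.498, -0, 1.331, -0.223], TCP at [159.068, 500.328, 231.294] pointing down, gripper open.
Joint ranges: [-2.94, 2.94], [-0.97, 2.17], [0.19, 2.56], [-1.23, 4.37], [0.02, 3.11], [-2.88, 2.88]. Speed limits (rad/s): [2.39, 2.39, 3.01, 3.14, 3.14, 3.14].

## Interface

Orientations are given as a unit quaternion [w, x, y, z].
In Python, from rig import monitor, eyes, job gives the robot as it stands. The module is installed in compiled form; this text tells all that it offers.
- The arm moves only by the tool send_rows, never from a script. Its argument "targets" is one flat list of numbers, 7 for each row, row after row: the turn, a rotation vector about the tool's x, y, z in degrees, then the shift along the tool's x, y, z in units of 60 mm (1.0 is 60 mm), then the opening, from -1 (shut) to 1 (fully open), so that 0 is half open. A call has 1 to 5 rows; each row shifts and turns the commanded pose from where the row before left it, along the tool's axes as they then stand; what a row does not reach is not made up. A row lasts 1/8 s, in which the tool goes at most 62.5 mm and 10.7 degrees, less where a joint would pass 70% of its speed; a pose out of reach is approached as far as the arm can. A call is refused whole if a number of a shift passes 1 or a number of a turn 10.7, either way. A call with a gripper value outside its range is refused whole. The fingers move at their own pace and stop on an object; "newtons" is the grip in N (left out, the last holds). Time passes only in rows, so rows that do not move let the fingers close. It gives the time, the measured TCP pose, the force, the opening and the grip force at its end, in the units of the state.
- monitor.sense(): the state, without advancing time (a new reading comes with each control period).
- eyes.capture(name): name is "scene" or "top" or "wrist"; returns a dict with "img" (420x560x3 uint8, red, green, blue), "K" (3x3 intrinsics, pixels), "R" (3x3) and "t" (3): a world point X has camera coordinates R X + t. Camera axes: x right, y down, z forward; pixel columns grow to the right and rows downward; lengths in mm; the calibration is good to about 2 mm. A picture is of the moment at which its call begins. There is no depth.
- job.finish_job(): hands the job in; it is judged then, once.
The state is a dict: "time_s": time; "joints": joint angles; "dq": joint speeds; "tau": joint torques, N m; "eef_pos": TCP position; "ee_rot": TCP orientation; "force": force on the tool from outside, world axes, zero at the start; "wrist_torque": the same for the moment, N m; "grip_width": opening from 0.0 (shut) to 1.0 (fully open); "grip_force": force on a finger pad.
Only numpy, scipy, OpenCV 4.12 (cv2) and the standard library are available. Lean on these libraries where they do the work, as an engineer would, in place of code of your own. Each camera call takes 0.05 s, during which the arm holds its last target. There are 200 camera calls.

## Working session

There is one attempt and no reset: what is moved stays moved. The work goes in short steps, Python scripts to look and compute and a tool call to move; the robot and the scene stay as the last step left them, time stands still between calls to the robot, and variables do not carry over. Pictures are saved under pics/ and viewed, at most 10 in all, crops included, and the job is handed in when it is done.

Besides the shell and the picture viewer there is one more tool, called after ">>>" as a command line: name --argument value ..., lists and objects as JSON in quotes. send_rows: Moves the arm, as the interface text tells. Its arguments: {"type":"object","properties":{"targets":{"type":"array","items":{"type":"number"}},"newtons":{"type":"number"}},"required":["targets"]}

```bash
mkdir -p pics
cat > h.py <<'E'
import numpy as np, cv2, pickle
from rig import monitor, eyes, job
def cap(n,f):
    c=eyes.capture(n); cv2.imwrite(f'pics/{f}.png',cv2.cvtColor(c['img'],cv2.COLOR_RGB2BGR)); pickle.dump(c,open(f'pics/{f}.pkl','wb')); return c
def load(f): return pickle.load(open(f'pics/{f}.pkl','rb'))
def ray(c,u,v,z):
    d=c['R'].T@np.linalg.inv(c['K'])@np.array([u,v,1.]); o=-c['R'].T@c['t']; return o+d*(z-o[2])/d[2]
def proj(c,X):
    p=c['K']@(c['R']@np.array(X,float)+c['t']); return p[:2]/p[2]
E
python3 - <<'E'
from h import *
for n in('top','scene'):
    c=cap(n,n+'0'); print(n,c['K'].round(1).tolist(),(-c['R'].T@c['t']).round(),c['R'].round(2).tolist())
    im=cv2.imread(f'pics/{n}0.png'); cv2.imwrite(f'pics/{n}0b.png',cv2.resize(im,(800,600),interpolation=cv2.INTER_CUBIC))
print(monitor.sense())
E
```

```text
top [[492.1, 0.0, 279.5], [0.0, 492.1, 208.5], [0.0, 0.0, 1.0]] [3.440e+02 1.000e+00 1.459e+03] [[-0.03, -1.0, -0.02], [-0.99, 0.03, -0.11], [0.11, 0.02, -0.99]]
scene [[509.8, 0.0, 283.5], [0.0, 509.8, 210.7], [0.0, 0.0, 1.0]] [1369.  342. 1284.] [[-0.38, 0.92, 0.02], [0.71, 0.31, -0.63], [-0.59, -0.23, -0.78]]
{'time_s': 0.1, 'joints': array([ 1.03959320e+00,  3.13360763e-01,  1.49837330e+00,  1.70492923e-05,
        1.33102688e+00, -2.23373566e-01]), 'dq': array([ 0.00083884, -0.00175801, -0.00137229, -0.00131853,  0.00103584,
       -0.00031437]), 'tau': array([ 2.75067541e-03, -4.12900901e+01, -2.60143214e+01, -9.82146162e-05,
        3.04870642e-03, -2.38929567e-05]), 'eef_pos': array([158.93920327, 500.1101604 , 230.80475373]), 'ee_rot': array([-2.22897228e-04,  1.53309780e-01,  9.88178005e-01, -5.40011197e-04]), 'force': array([0.21004636, 0.10068179, 0.62996271]), 'wrist_torque': array([-0.04447075,  0.02572901, -0.00012457]), 'grip_force': 0.0, 'grip_width': 1.0017696869509605}
```

View pics/top0b.png

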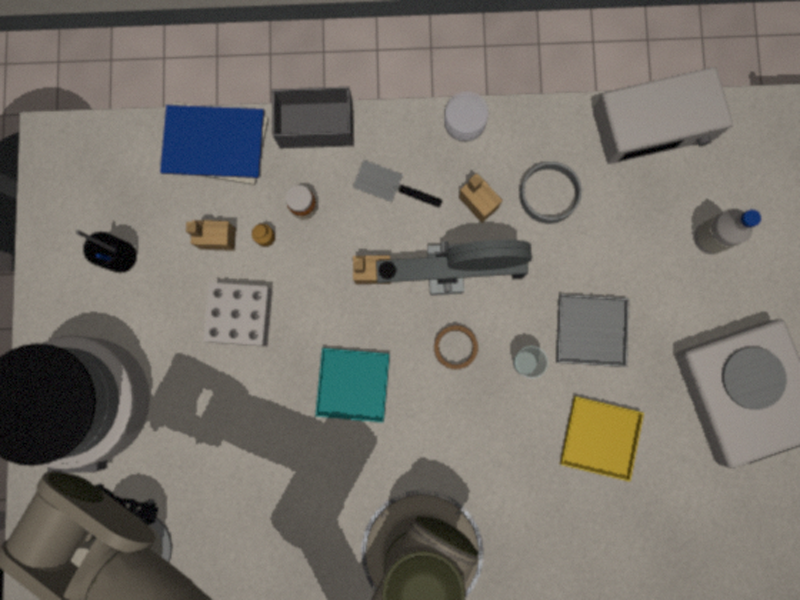

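View pics/scene0b.png

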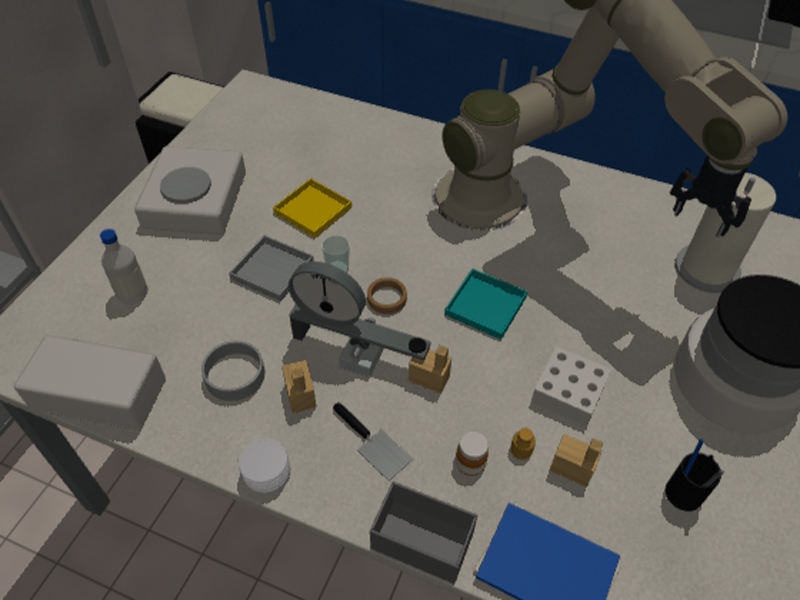

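The top view shows the chock post near (361,265), the pad at (387,270), the grey tray at (592,328) and the dial at (488,252), all in 800x600 pixels. The scene camera sees the dial face near (327,293). I'll enlarge both.

Run:
```python
from h import *
a=cv2.imread('pics/top0.png'); cv2.imwrite('pics/c1.png',cv2.resize(a[150:275,235:445],(800,476),interpolation=cv2.INTER_CUBIC)) # 3.81
a=cv2.imread('pics/scene0.png'); cv2.imwrite('pics/c2.png',cv2.resize(a[170:280,190:330],(764,600),interpolation=cv2.INTER_CUBIC)) #5.4545
```

```text
(no output)
```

View pics/c1.png

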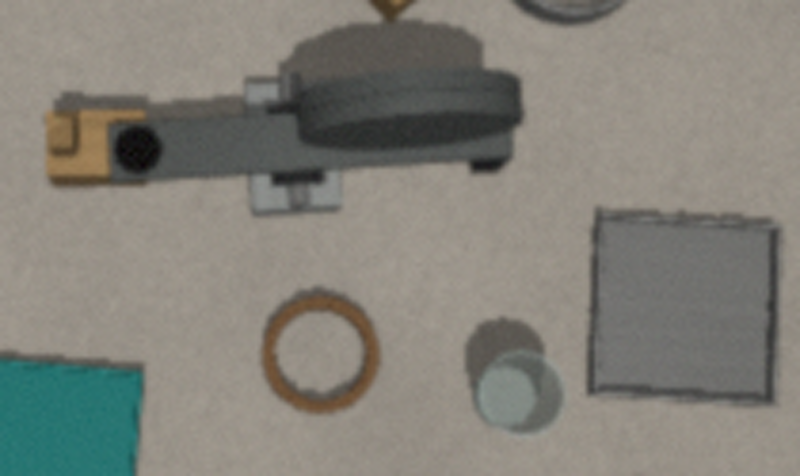

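View pics/c2.png

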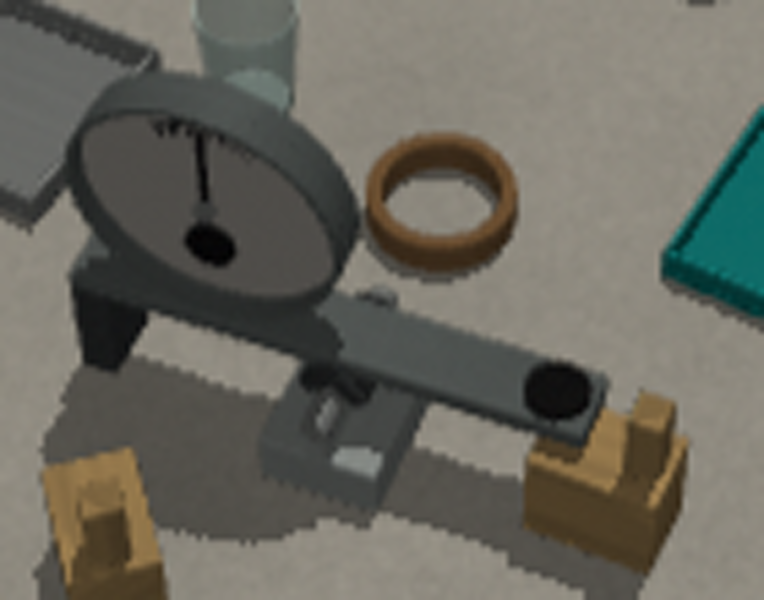

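Run:
```python
from h import *
T=load('top0');S=load('scene0')
t=lambda u,v,z:ray(T,235+u/3.81,150+v/3.81,z).round(1)
s=lambda u,v,z:ray(S,190+u/5.457-.0,170+v/5.4545,z).round(1)
print('post',t(62,134,115),s(656,402,115))
print('pad',t(137,148,92),s(558,391,92))
print('blocktop corners',t(48,110,67),t(48,184,67),t(109,183,67), 'scene',s(525,458,67),s(645,505,67),s(688,437,67))
q=[t(*p,22) for p in((597,208),(778,220),(774,404),(588,392))];print('tray',q,np.mean(q,0))
print('stud',[t(*p,36) for p in((248,172),(252,213),(342,208),(246,78))])
print('beam end',t(108,122,86),t(112,182,86),t(512,158,86),'bar',t(299,195,68))
print('beaker',t(518,390,85),'tape',t(320,350,24))
```

```text
post [565.  104.4 115. ] [563.4 108.7 115. ]
pad [556.5  51.   92. ] [561.3  54.1  92. ]
blocktop corners [591.5 118.3  67. ] [535.2 119.5  67. ] [534.6  73.6  67. ] scene [591.6  48.3  67. ] [594.2 117.1  67. ] [544.9 122.8  67. ]
tray [array([ 509.5, -298.7,   22. ]), array([ 496. , -436.1,   22. ]), array([ 355.9, -424.1,   22. ]), array([ 369. , -284.3,   22. ])] [ 432.6 -360.8   22. ]
stud [array([543.9, -31.5,  36. ]), array([512.2, -33.5,  36. ]), array([ 513.9, -102.2,   36. ]), array([617. , -32.4,  36. ])]
beam end [577.7  72.2  86. ] [532.6  70.4  86. ] [ 541.2 -225.1   86. ] bar [520.9 -68.3  68. ]
beaker [ 370.8 -221.3   85. ] tape [406.8 -82.1  24. ]
```

>>> send_rows --targets '[0,0,10.2,0,0,0,1,0,0,10.2,0,0,0,1,0,0,10.2,0,0,0,1,0,0,10.2,0,0,0,1,0,0,10.2,0,0,0,1]'

```text
time_s: 0.72
eef_pos: [159.0, 500.2, 231.0]
ee_rot: [0.0, 0.566, 0.824, -0.0]
force: [-0.4, -0.1, -0.3]
grip_width: 1.003
grip_force: 0.0
```

>>> send_rows --targets '[0,0,10.2,0,0,0,1,0,0,10.2,0,0,0,1,0,0,0,0,0,0,1]'

```text
time_s: 1.1
eef_pos: [159.0, 500.2, 231.0]
ee_rot: [0.0, 0.701, 0.714, -0.0]
force: [-0.3, -0.6, -0.4]
grip_width: 1.0
grip_force: 0.0
```

```bash
cat >> h.py <<'E'
from scipy.spatial.transform import Rotation as Ro
def togo(X):
    s=monitor.sense(); q=s['ee_rot']; r=Ro.from_quat([q[1],q[2],q[3],q[0]])
    print('t',round(s['time_s'],2),'pos',s['eef_pos'].round(1),'F',s['force'].round(1),'gw',round(s['grip_width'],3),'axes',r.as_matrix().round(3).tolist())
    print('units to go',(r.inv().apply(np.array(X)-s['eef_pos'])/60).round(2))
E
python3 -c "
from h import *
togo([563.5,106,200])"
```

```text
t 1.1 pos [159.  500.2 231. ] F [-0.3 -0.6 -0.4] gw 1.0 axes [[-0.018, 1.0, -0.0], [1.0, 0.018, -0.0], [-0.0, -0.0, -1.0]]
units to go [-6.69  6.62  0.52]
```

>>> send_rows --targets '[0,0,0,-0.6,0.6,0,1,0,0,0,-0.6,0.6,0,1,0,0,0,-0.6,0.6,0,1,0,0,0,-0.6,0.6,0,1,0,0,0,-0.6,0.6,0,1]'

```text
time_s: 1.72
eef_pos: [343.0, 322.1, 231.3]
ee_rot: [0.0, 0.7, 0.715, 0.0]
force: [-0.1, 1.2, -0.4]
grip_width: 0.999
grip_force: 0.0
```

>>> send_rows --targets '[0,0,0,-0.6,0.6,0,1,0,0,0,-0.6,0.6,0,1,0,0,0,-0.6,0.6,0,1,0,0,0,-0.6,0.6,0,1,0,0,0,-0.6,0.6,0.3,1]'

```text
time_s: 2.35
eef_pos: [526.7, 145.1, 214.0]
ee_rot: [0.001, 0.7, 0.715, 0.001]
force: [-0.0, 0.8, -0.3]
grip_width: 0.997
grip_force: 0.0
```

>>> send_rows --targets '[0,0,0,-0.6,0.6,0,1,0,0,0,0,0,0,1,0,0,0,0,0,0,1]'

```text
time_s: 2.72
eef_pos: [561.3, 111.3, 213.1]
ee_rot: [-0.0, 0.7, 0.714, -0.0]
force: [-0.0, -0.3, 0.3]
grip_width: 1.0
grip_force: 0.0
```

```bash
python3 -c "
from h import *
togo([563.5,106,76])
cap('wrist','w1'); a=cv2.imread('pics/w1.png'); c=cap('top','top1'); b=cv2.resize(cv2.imread('pics/top1.png')[150:255,220:360],(560,420))
print(proj(load('w1'),[563.5,106,115]))
cv2.imwrite('pics/m1.png',cv2.resize(np.hstack([a]),(560,420)))"
```

```text
t 2.73 pos [561.3 111.3 213.1] F [-0.  -0.3  0.3] gw 1.0 axes [[-0.019, 1.0, -0.001], [1.0, 0.019, 0.0], [0.0, -0.001, -1.0]]
units to go [-0.09  0.04  2.28]
[277.21637764 221.66885189]
```

View pics/m1.png

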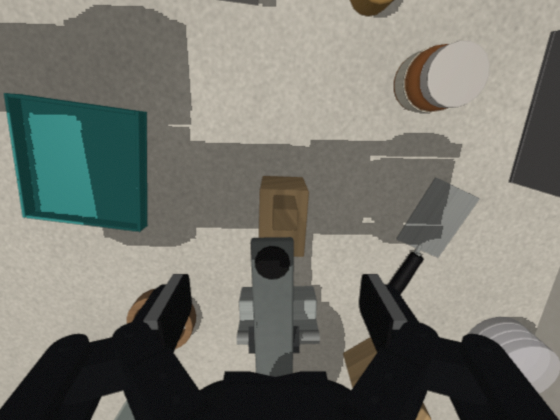

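The wrist view shows the chock at (284,215), with the post about (285,210). I'll enlarge it.

```bash
python3 -c "
from h import *
a=cv2.imread('pics/w1.png')[165:285,220:340]; cv2.imwrite('pics/m2.png',cv2.resize(np.clip(a*1.6,0,255).astype('uint8'),(600,600),interpolation=cv2.INTER_CUBIC))
c=load('w1'); print(-c['R'].T@c['t'],c['R'].round(2))"
```

```text
[560.02030919 196.4408308  355.58914191] [[ 1.    0.02 -0.  ]
 [ 0.02 -0.94  0.33]
 [ 0.01 -0.33 -0.94]]
```

View pics/m2.png

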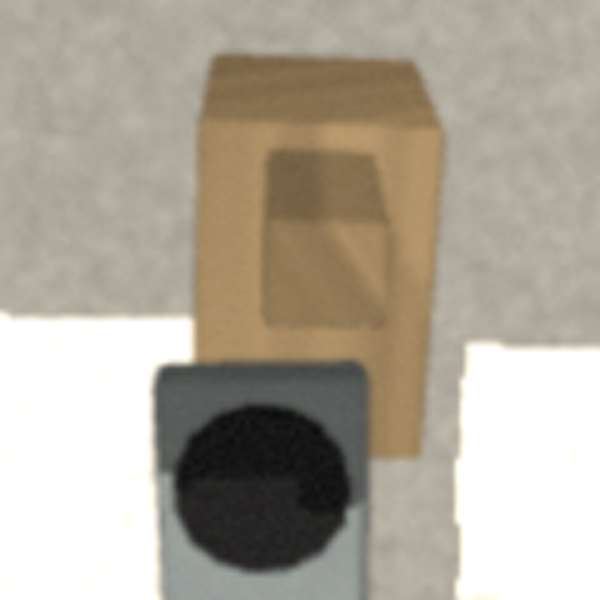

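```bash
python3 -c "
from h import *
c=load('w1'); f=lambda u,v,z:ray(c,220+u/5,165+v/5,z).round(1)
print('post',f(326,273,115),[f(*p,115) for p in((267,220),(388,220),(388,328),(262,328))]); print('pad',f(264,488,92)); print('blk',f(203,122,67),f(440,128,67),f(418,455,67),f(193,365,67)); print('beam',f(157,375,86),f(367,370,86),f(163,595,86),f(367,595,86))
togo([570,106,76])"
```

```text
post [570.3 108.  115. ] [array([560. , 117.5, 115. ]), array([580.6, 117.8, 115. ]), array([581.5,  98. , 115. ]), array([559.5,  97.6, 115. ])]
pad [560.4  53.8  92. ]
blk [546.9 122.1  67. ] [594.3 121.7  67. ] [593.5  48.9  67. ] [544.9  69.2  67. ]
beam [538.8  75.2  86. ] [580.3  77.1  86. ] [539.7  25.   86. ] [582.3  25.8  86. ]
t 2.83 pos [561.1 111.9 213.5] F [-0.1 -0.3  0. ] gw 1.002 axes [[-0.019, 1.0, -0.0], [1.0, 0.019, 0.0], [0.0, -0.0, -1.0]]
units to go [-0.1   0.15  2.29]
```

>>> send_rows --targets '[0,0,1.5,-0.07,0.15,0,1,0,0,0,0,0,0,1,0,0,0,0,0,0.8,1,0,0,0,0,0,0.8,1,0,0,0,0,0,0.4,1]'

```text
time_s: 3.45
eef_pos: [569.6, 107.2, 90.8]
ee_rot: [-0.001, 0.71, 0.704, -0.001]
force: [0.3, -0.5, 0.6]
grip_width: 1.004
grip_force: 0.0
```

>>> send_rows --targets '[0,0,0,0,0,0.29,1,0,0,0,0,0,0,1,0,0,0,0,0,0,1]'

```text
time_s: 3.82
eef_pos: [571.4, 107.0, 77.1]
ee_rot: [0.001, 0.71, 0.704, 0.001]
force: [-0.2, -0.0, -0.5]
grip_width: 0.995
grip_force: 0.0
```

>>> send_rows --targets '[0,0,0,0,0,0,-0.3,0,0,0,0,0,0,-0.7,0,0,0,0,0,0,-1,0,0,0,0,0,0,-1,0,0,0,0,0,0,-1]' --newtons 40

```text
time_s: 4.45
eef_pos: [570.8, 107.0, 76.0]
ee_rot: [0.0, 0.71, 0.704, 0.0]
force: [-0.8, 0.6, 0.9]
grip_width: 0.255
grip_force: 43.3
```

>>> send_rows --targets '[0,0,0,0,0,-0.02,-1,0,0,0,0.25,0,0,-1,0,0,0,0.25,0,0,-1,0,0,0,0.25,0,0,-1,0,0,0,0,0,0,-1]' --newtons 50

```text
time_s: 5.08
eef_pos: [570.9, 153.4, 77.0]
ee_rot: [-0.0, 0.71, 0.704, -0.0]
force: [0.4, 0.2, -2.0]
grip_width: 0.25
grip_force: 48.9
```

>>> send_rows --targets '[0,0,0,0,0,-0.4,-1,0,0,0,0,0,-0.6,-1,0,0,0,0,0,-0.6,-1,0,0,0,0,0,-0.6,-1,0,0,0,0,0,0,-1]'

```text
time_s: 5.7
eef_pos: [572.2, 151.9, 211.7]
ee_rot: [0.002, 0.71, 0.704, 0.002]
force: [0.2, 0.1, -2.2]
grip_width: 0.255
grip_force: 49.4
```

```bash
python3 -c "
from h import *
togo([425,100,208]); togo([435,-340,208])
d=cap('scene','s2');cap('top','t2')
a=cv2.imread('pics/s2.png')[150:330,180:390]; cv2.imwrite('pics/m3.png',cv2.resize(np.clip(a*1.5,0,255).astype('uint8'),(700,600),interpolation=cv2.INTER_CUBIC))"
```

```text
t 5.7 pos [572.2 151.9 211.7] F [ 0.2  0.1 -2.2] gw 0.255 axes [[0.009, 1.0, 0.005], [1.0, -0.009, 0.0], [0.0, 0.005, -1.0]]
units to go [-0.89 -2.45  0.05]
t 5.7 pos [572.2 151.9 211.7] F [ 0.2  0.1 -2.2] gw 0.255 axes [[0.009, 1.0, 0.005], [1.0, -0.009, 0.0], [0.0, 0.005, -1.0]]
units to go [-8.22 -2.21  0.05]
```

View pics/m3.png

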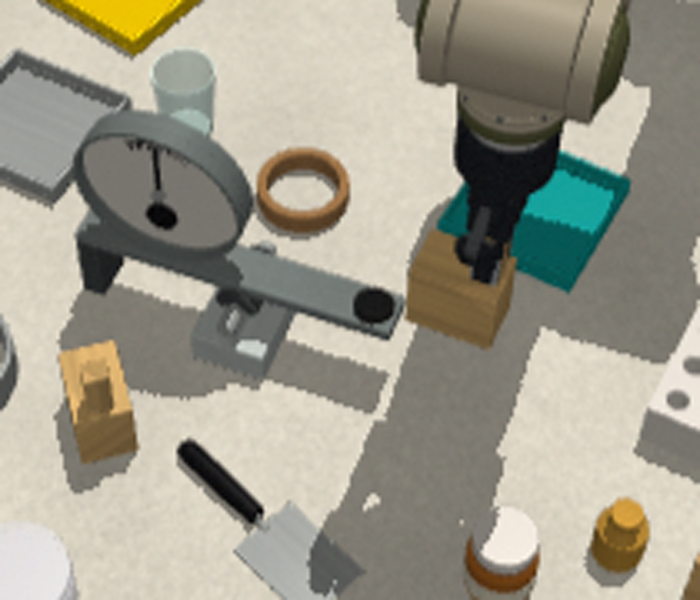

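>>> send_rows --targets '[0,0,0,0,-0.5,0,-1,0,0,0,0,-0.5,0,-1,0,0,0,0,-0.5,0,-1,0,0,0,0,-0.5,0,-1,0,0,0,-0.4,-0.4,0,-1]'

```text
time_s: 6.42
eef_pos: [425.1, 129.7, 207.6]
ee_rot: [-0.001, 0.71, 0.704, -0.001]
force: [0.1, -0.8, -1.5]
grip_width: 0.249
grip_force: 49.8
```

>>> send_rows --targets '[0,0,0,-0.7,0,0,-1,0,0,0,-0.7,0,0,-1,0,0,0,-0.7,0,0,-1,0,0,0,-0.7,0,0,-1,0,0,0,-0.7,0,0,-1]'

```text
time_s: 7.05
eef_pos: [424.1, -81.8, 207.7]
ee_rot: [-0.001, 0.71, 0.704, -0.0]
force: [0.1, 0.6, -0.9]
grip_width: 0.25
grip_force: 49.8
```

>>> send_rows --targets '[0,0,0,-0.7,0,0,-1,0,0,0,-0.7,0,0,-1,0,0,0,-0.7,0,0,-1,0,0,0,-0.7,0,0,-1,0,0,0,-0.7,0,0,-1]'

```text
time_s: 7.68
eef_pos: [422.3, -291.6, 207.4]
ee_rot: [-0.001, 0.711, 0.704, 0.0]
force: [0.0, 0.5, -1.0]
grip_width: 0.251
grip_force: 49.8
```

>>> send_rows --targets '[0,0,4.5,-0.3,0.2,0,-1,0,0,0,0,0,0,-1,0,0,0,0,0,0,-1]'

```text
time_s: 8.05
eef_pos: [434.4, -307.7, 208.2]
ee_rot: [-0.001, 0.737, 0.676, 0.0]
force: [0.7, -0.1, -1.8]
grip_width: 0.25
grip_force: 49.8
```

```bash
python3 -c "
from h import *
togo([438,-336,84])
cap('wrist','w3'); a=cv2.imread('pics/w3.png'); cv2.imwrite('pics/m4.png',cv2.resize(np.clip(a*1.4,0,255).astype('uint8'),(800,600),interpolation=cv2.INTER_CUBIC))"
```

```text
t 8.05 pos [ 434.4 -307.7  208.2] F [ 0.7 -0.1 -1.8] gw 0.25 axes [[0.086, 0.996, -0.001], [0.996, -0.086, 0.002], [0.001, -0.002, -1.0]]
units to go [-0.47  0.1   2.07]
```

View pics/m4.png

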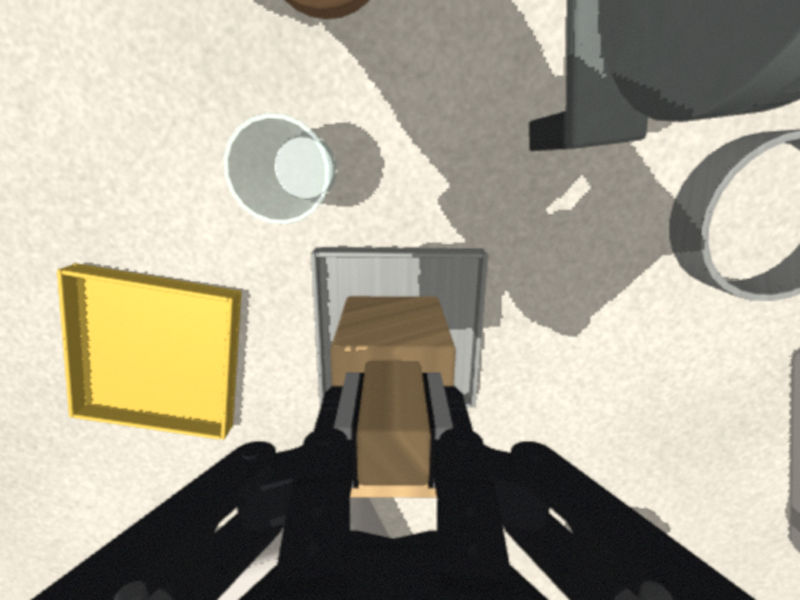

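```bash
python3 -c "
from h import *
c=load('w3'); f=lambda u,v:ray(c,u*.7,v*.7,22)
a,b=f(316,250),f(487,250); print(a,b,np.linalg.norm(a-b)); d=(b-a)/np.linalg.norm(b-a); n=np.array([d[1],-d[0],0]); ctr=(a+b)/2+70*n; p=ctr-22.5*n; print(ctr,p, f(323,400),f(472,405)); p[2]=84; togo(p)"
```

```text
[ 375.86734148 -285.07986377   22.        ] [ 509.33528615 -296.65373174   22.        ] 133.96882724449435
[ 436.55385654 -360.60508179   22.        ] [ 438.4976821  -338.18920478   22.        ] [ 362.43726576 -419.15696122   22.        ] [ 494.01464816 -435.59904957   22.        ]
t 8.1 pos [ 434.5 -307.7  208.6] F [ 0.1 -0.1 -1.4] gw 0.252 axes [[0.086, 0.996, -0.001], [0.996, -0.086, 0.001], [0.001, -0.001, -1.0]]
units to go [-0.5   0.11  2.08]
```

>>> send_rows --targets '[0,0,0,-0.25,0.05,0,-1,0,0,0,-0.24,0.06,0,-1,0,0,0,0,0,0.6,-1,0,0,0,0,0,0.6,-1,0,0,0,0,0,0.5,-1]'

```text
time_s: 8.72
eef_pos: [438.7, -339.3, 105.6]
ee_rot: [-0.0, 0.738, 0.675, -0.0]
force: [0.2, 0.2, -1.6]
grip_width: 0.249
grip_force: 49.9
```

>>> send_rows --targets '[0,0,0,0,0,0.3,-1,0,0,0,0,0,0.06,-1,0,0,0,0,0,0,-1]'

```text
time_s: 9.1
eef_pos: [439.1, -339.2, 86.0]
ee_rot: [0.0, 0.738, 0.675, -0.0]
force: [0.0, 0.4, -1.0]
grip_width: 0.248
grip_force: 49.8
```

>>> send_rows --targets '[0,0,0,0,0,0.03,-1,0,0,0,0,0,0.02,-1,0,0,0,0,0,0,-1]'

```text
time_s: 9.48
eef_pos: [438.9, -338.7, 82.6]
ee_rot: [0.0, 0.737, 0.675, -0.0]
force: [-0.3, 0.1, -2.0]
grip_width: 0.251
grip_force: 49.8
```

>>> send_rows --targets '[0,0,0,0,0,0.02,-1,0,0,0,0,0,0.02,-1,0,0,0,0,0,0,-1]'

```text
time_s: 9.85
eef_pos: [438.9, -338.6, 80.1]
ee_rot: [0.0, 0.737, 0.675, 0.0]
force: [0.8, 0.3, -2.1]
grip_width: 0.251
grip_force: 49.9
```

>>> send_rows --targets '[0,0,0,0,0,0.02,-1,0,0,0,0,0,0,-1]'

```text
time_s: 10.1
eef_pos: [438.9, -338.6, 80.0]
ee_rot: [0.0, 0.737, 0.675, -0.0]
force: [-2.6, 3.2, 10.3]
grip_width: 0.248
grip_force: 51.2
```

>>> send_rows --targets '[0,0,0,0,0,0,0,0,0,0,0,0,0,0.4,0,0,0,0,0,0,0.6,0,0,0,0,0,0,0.6]'

```text
time_s: 10.6
eef_pos: [438.8, -338.6, 78.8]
ee_rot: [-0.0, 0.737, 0.675, 0.0]
force: [-0.1, 0.6, -0.5]
grip_width: 0.799
grip_force: 0.0
```

>>> send_rows --targets '[0,0,0,0,0,-0.3,0.6,0,0,0,0,0,-0.6,0.6,0,0,0,0,0,-0.7,0.6,0,0,0,0,0,-0.7,0.6,0,0,0,0,0,0,-1]'

```text
time_s: 11.22
eef_pos: [439.7, -339.5, 220.0]
ee_rot: [0.003, 0.737, 0.675, -0.0]
force: [0.4, -0.6, -0.6]
grip_width: 0.602
grip_force: 0.0
```

```bash
python3 -c "
from h import *
togo([425,50,215])
cap('wrist','w4');cap('scene','s4');a=cv2.imread('pics/w4.png');b=cv2.imread('pics/s4.png'); a=a[140:420,100:460]; b=cv2.resize(b[140:240,150:250],(280,280),interpolation=cv2.INTER_CUBIC); cv2.imwrite('pics/m5.png',np.clip(np.hstack([a,b])*1.4,0,255).astype('uint8'))"
```

```text
t 11.22 pos [ 439.7 -339.5  220. ] F [ 0.4 -0.6 -0.6] gw 0.602 axes [[0.088, 0.996, 0.004], [0.996, -0.088, -0.005], [-0.004, 0.004, -1.0]]
units to go [ 6.45 -0.81  0.05]
```

View pics/m5.png

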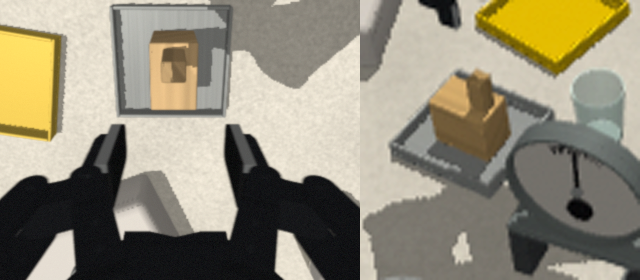

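>>> send_rows --targets '[0,0,0,0.65,-0.08,0,-1,0,0,0,0.65,-0.08,0,-1,0,0,0,0.65,-0.08,0,-1,0,0,0,0.65,-0.08,0,-1,0,0,0,0.65,-0.08,0,-1]'

```text
time_s: 11.95
eef_pos: [431.4, -140.7, 215.5]
ee_rot: [-0.001, 0.738, 0.675, -0.0]
force: [0.8, -0.2, 0.2]
grip_width: 0.0
grip_force: 0.0
```

>>> send_rows --targets '[0,0,0,0.65,-0.08,0,-1,0,0,0,0.65,-0.08,0,-1,0,0,0,0.65,-0.08,0,-1,0,0,0,0.65,-0.08,0,-1,0,0,0,0.65,-0.08,0,-1]'

```text
time_s: 12.58
eef_pos: [424.5, 55.4, 215.7]
ee_rot: [-0.001, 0.738, 0.675, -0.001]
force: [-0.1, -0.5, -0.5]
grip_width: -0.003
grip_force: 0.0
```

>>> send_rows --targets '[0,0,0,0,0.5,0,-1,0,0,0,0,0.6,0,-1,0,0,0,0,0.6,0,-1,0,0,0,0,0.5,0,-1,0,0,0,0,0,0,-1]'

```text
time_s: 13.2
eef_pos: [557.2, 42.3, 214.7]
ee_rot: [-0.001, 0.738, 0.675, -0.001]
force: [-0.3, 0.3, -0.7]
grip_width: 0.003
grip_force: 0.0
```

```bash
python3 -c "
from h import *
togo([560.4,56,98])"
```

```text
t 13.2 pos [557.2  42.3 214.7] F [-0.3  0.3 -0.7] gw 0.003 axes [[0.088, 0.996, -0.003], [0.996, -0.088, 0.0], [0.0, -0.003, -1.0]]
units to go [0.23 0.04 1.94]
```

>>> send_rows --targets '[0,0,0,0.23,0.04,0.5,-1,0,0,0,0,0,0.6,-1,0,0,0,0,0,0.6,-1,0,0,0,0,0,0.2,-1,0,0,0,0,0,0,-1]'

```text
time_s: 13.82
eef_pos: [559.9, 56.1, 102.8]
ee_rot: [-0.0, 0.737, 0.675, -0.0]
force: [-0.4, -0.1, 0.2]
grip_width: 0.001
grip_force: 0.0
```

>>> send_rows --targets '[0,0,0,0,0,0.08,-1,0,0,0,0,0,0.08,-1,0,0,0,0,0,0.08,-1,0,0,0,0,0,0.08,-1,0,0,0,0,0,0.08,-1]'

```text
time_s: 14.45
eef_pos: [560.8, 56.7, 79.4]
ee_rot: [0.0, 0.737, 0.675, 0.001]
force: [-1.1, 4.8, 4.9]
grip_width: 0.002
grip_force: 3.1
```

>>> send_rows --targets '[0,0,0,0,0,0,-1,0,0,0,0,0,0,-1,0,0,0,0,0,0,-1,0,0,0,0,0,0,-1,0,0,0,0,0,0,-1]'

```text
time_s: 15.08
eef_pos: [560.5, 56.1, 79.0]
ee_rot: [0.0, 0.738, 0.675, 0.0]
force: [1.1, 4.6, 5.0]
grip_width: 0.002
grip_force: 2.6
```

```bash
python3 -c "
from h import *
s=monitor.sense();print(s['eef_pos'],s['force'])
cap('scene','s5');b=cv2.imread('pics/s5.png')[175:245,190:280]; cv2.imwrite('pics/m6.png',cv2.resize(np.clip(b*1.8,0,255).astype('uint8'),(720,560),interpolation=cv2.INTER_CUBIC))"
```

```text
[560.50758049  56.0556224   79.03355027] [1.07441208 4.61558069 5.01649789]
```

View pics/m6.png

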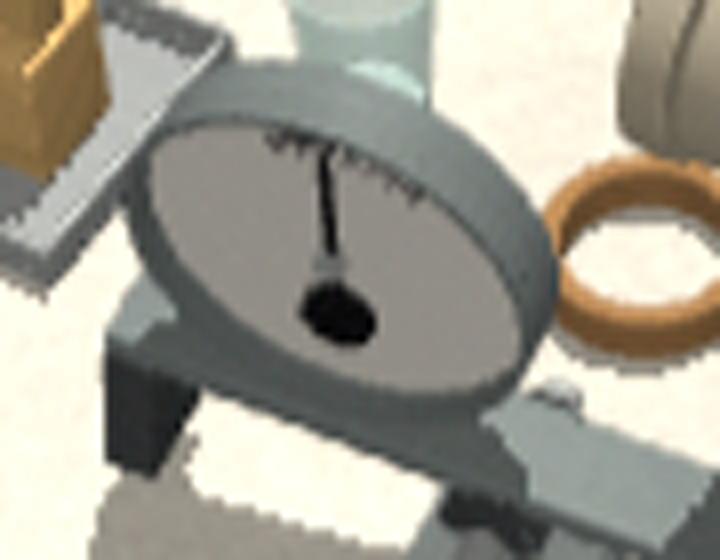

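The pointer is nearly upright, its tip at (322,150), with ticks along the rim from (270,140) to (420,195). The mark doesn't stand out at this size. That was my tenth picture, so I'll unwrap the dial numerically from here.

```bash
cat >> h.py <<'E'
yaw=np.deg2rad(1.7); G=np.array([563.9,-64.1,60.])
def tilt(z): # from TCP height on pad
    from scipy.optimize import brentq
    return brentq(lambda p:60+32*np.cos(p)-118*np.sin(p)-z,-.1,.5)
def dialpt(r,a,phi,off=(0,0,0)): # a: angle in gauge frame from dial's up, + toward -y
    g=np.array([18,-75-r*np.sin(a),106+r*np.cos(a)])
    return G+np.array(off)+Ro.from_euler('ZX',[yaw,-phi]).as_matrix()@g
def polar(c,phi,rs,As,off=(0,0,0)):
    m=np.array([[proj(c,dialpt(r,a,phi,off)) for a in As] for r in rs]).astype(np.float32)
    return cv2.remap(c['img'].mean(2).astype(np.float32),m[...,0],m[...,1],cv2.INTER_CUBIC)
E
python3 - <<'E'
from h import *
np.set_printoptions(linewidth=250)
As=np.arange(-.6,.61,.05); rs=[-30,-15,0,15,25,35,45,55,60,64,68,72,76,80]
print('cols',(As*100).round().astype(int))
for f,p in(('scene0',0),('s5',tilt(79))):
    print(f,p,proj(load(f),dialpt(0,0,p)).round(1),proj(load(f),dialpt(60,p,p)).round(1))
    P=polar(load(f),p,rs,As)
    for r,row in zip(rs,P): print('%4d'%r,row.round().astype(int))
E
```

```text
cols [-60 -55 -50 -45 -40 -35 -30 -25 -20 -15 -10  -5   0   5  10  15  20  25  30  35  40  45  50  55  60]
scene0 0 [226.7 210.4] [225.2 196.6]
 -30 [76 74 74 67 62 52 37 23 21 18 11  5  7 13 13 10  6  8 11 15 28 43 59 69 72]
 -15 [15  9  7  6  5  5  4  4  4  5  6  7  8  8  8  8  8  7  7  6  6  6  6  7  7]
   0 [35 35 35 35 35 35 35 35 35 35 35 35 35 35 35 35 35 35 35 35 35 35 35 35 35]
  15 [64 61 59 58 59 58 57 57 57 57 56 55 55 56 60 63 67 70 73 75 76 76 76 76 77]
  25 [75 75 75 76 78 75 70 61 40 18 10 24 47 63 70 77 79 76 76 76 76 76 76 76 76]
  35 [76 76 76 76 75 75 77 76 77 46 10 20 48 68 79 76 76 76 76 76 75 75 75 75 75]
  45 [76 76 75 75 76 76 76 76 81 66 21 15 45 80 76 76 76 76 76 76 76 76 76 76 76]
  55 [76 75 76 76 76 76 75 76 76 77 47 12 48 76 77 76 76 76 76 77 76 75 76 76 76]
  60 [76 76 77 77 76 76 76 76 76 79 49 10 46 75 76 76 76 76 75 76 77 76 76 75 76]
  64 [75 76 76 73 77 76 75 76 75 79 51 10 54 73 76 68 59 73 43 77 77 76 76 76 75]
  68 [76 76 76 65 67 74 67 71 69 77 49  9 49 44 76 36 43 45 39 67 77 76 76 76 76]
  72 [73 75 76 64 63 60 55 58 46 68 43 23 37 48 57 12 
[... 688 characters left out ...]
8 38  7 15 41 73 84 79 79 78 78 78 79 79 78]
  45 [78 78 78 78 78 78 78 78 78 78 83 66 27  9 44 86 79 79 78 78 79 79 79 78 78]
  55 [78 78 78 77 78 78 78 78 78 78 78 79 48 12 48 75 80 79 78 79 79 78 78 78 78]
  60 [78 78 79 78 78 79 79 79 79 79 79 82 54 10 49 77 79 78 79 78 79 78 78 79 78]
  64 [78 78 79 75 80 79 75 80 78 77 79 79 68 14 55 78 67 80 74 70 79 79 79 78 78]
  68 [79 79 79 64 72 77 64 78 74 71 73 66 77 19 61 69 53 75 46 55 76 79 78 78 79]
  72 [78 78 78 59 51 58 57 67 61 69 56 56 66 30 58 41 43 43 46 49 80 78 78 78 78]
  76 [61 65 64 52 43 51 45 52 52 66 51 49 43 42 36 26 34 36 59 63 69 67 67 67 68]
  80 [54 55 56 61 51 60 59 57 61 60 59 56 51 58 49 54 48 53 55 58 58 57 57 58 57]
```

Run:
```python
from h import *
np.set_printoptions(linewidth=250)
from scipy.optimize import least_squares
rs=np.arange(50,90,.5); As=np.deg2rad([a for a in range(-180,180,6) if abs(a)>34])
for f,p in(('scene0',0),('s5',tilt(79))):
    c=load(f);P=polar(c,p,rs,As); base=np.median(P[:8],0)
    R=np.array([rs[np.argmax(np.abs(P[:,j]-base[j])>9)] for j in range(len(As))])
    print(f,dict(zip(np.rad2deg(As).round().astype(int).tolist(),R.tolist())))
    M=np.c_[-np.sin(As),np.cos(As),np.ones_like(As)]
    s=least_squares(lambda q:M@q-R,[0,0,70],loss='soft_l1').x; print('center y,z,R',s)
    yawc=Ro.from_euler('ZX',[yaw,-p]).as_matrix(); off=yawc@np.array([0,s[0],s[1]]); print(off)
    A2=np.arange(-.6,.61,.04); r2=[20,30,40,50,55,58,61,64,66,68,70,72,74]
    Q=polar(c,p,r2,A2,off); print('    ',(A2*100).round().astype(int))
    for r,row in zip(r2,Q): print('%4d'%r,row.round().astype(int))
```

```text
scene0 {-180: 54.5, -174: 55.0, -168: 54.5, -162: 55.0, -156: 54.0, -150: 54.5, -144: 55.5, -138: 57.0, -132: 59.0, -126: 61.5, -120: 63.0, -114: 65.0, -108: 67.5, -102: 70.0, -96: 71.5, -90: 72.5, -84: 72.0, -78: 72.5, -72: 73.0, -66: 73.0, -60: 74.0, -54: 73.5, -48: 74.5, -42: 74.5, -36: 75.5, 36: 76.0, 42: 76.0, 48: 76.5, 54: 76.0, 60: 74.0, 66: 72.0, 72: 69.5, 78: 67.0, 84: 65.0, 90: 62.5, 96: 60.5, 102: 59.0, 108: 56.5, 114: 54.5, 120: 54.5, 126: 54.0, 132: 54.0, 138: 54.0, 144: 54.0, 150: 54.5, 156: 54.5, 162: 54.5, 168: 55.0, 174: 55.5}
center y,z,R [ 2.8955329  13.14021806 66.5859349 ]
[-0.08589959  2.89425846 13.14021806]
     [-60 -56 -52 -48 -44 -40 -36 -32 -28 -24 -20 -16 -12  -8  -4   0   4   8  12  16  20  24  28  32  36  40  44  48  52  56  60]
  20 [76 76 76 75 76 77 77 75 75 75 73 63 47 27 14  9 14 25 39 51 60 68 75 79 79 77 76 75 75 76 76]
  30 [76 76 76 76 76 77 76 76 76 76 81 81 64 34 12  9 17 35 55 75 82 78 76 76 76 76 76 76 76 76 76]
  40 [76 76 76 76 76 76 76 75 76 76 76 79 72 56 34 14 22 57 80 78 77 76 76 76 76 76 76 76 76 76 76]
  50 [77 75 75 76 77 76 75 76 
[... 2335 characters left out ...]

  61 [72 73 52 39 50 48 50 48 55 56 52 67 59 46 45 72 35 34 48 40 28 26 36 35 40 53 50 67 80 78 78]
  64 [58 61 54 38 52 55 56 52 52 55 53 58 55 49 45 63 36 42 43 34 32 36 37 38 52 58 61 67 70 71 71]
  66 [54 55 59 47 54 59 61 60 57 60 60 60 61 56 55 60 51 57 53 47 48 48 44 48 51 54 57 59 62 61 62]
  68 [59 59 63 58 62 66 66 66 65 68 69 70 71 68 69 63 67 71 66 64 64 58 55 59 55 59 59 58 59 57 55]
  70 [67 68 68 68 72 72 74 73 72 77 76 79 79 78 81 74 81 81 74 77 77 68 68 69 67 67 67 62 63 57 56]
  72 [70 73 73 73 74 74 77 78 76 81 79 84 82 85 83 83 86 81 80 83 78 74 77 78 75 73 71 68 68 63 65]
  74 [71 73 72 73 74 73 77 78 78 80 80 82 84 84 84 84 83 81 81 80 77 79 79 78 75 75 74 74 73 72 72]
```

Run:
```python
from h import *
np.set_printoptions(linewidth=250)
for f,c0 in(('scene0',210),('s5',214)):
    c=load(f)['img'].mean(2).astype(int); print(f); print('     ',np.arange(c0,c0+34))
    for v in range(187,218): print(v,' ',' '.join('%3d'%x for x in c[v,c0:c0+34]))
```

```text
scene0
      [210 211 212 213 214 215 216 217 218 219 220 221 222 223 224 225 226 227 228 229 230 231 232 233 234 235 236 237 238 239 240 241 242 243]
187    64  64  67  68  68  70  71  71  73  73  74  75  76  75  76  78  79  81  81  81  81  82  82  81  83  87  95 106 114 114 113 113 114  79
188    64  65  67  67  69  69  72  71  72  74  74  75  75  75  76  77  78  78  80  81  82  83  82  82  81  81  83  87  94 106 112 113 112  74
189    64  66  67  68  70  70  72  72  73  73  73  74  74  75  77  77  78  78  80  81  81  81  82  82  81  80  81  79  79  84  91 111  98  96
190    56  53  49  48  50  50  50  50  56  55  61  68  74  75  77  76  78  79  80  80  81  80  81  81  81  79  79  78  75  75  76  91  79 118
191    56  55  61  68  69  68  69  61  63  63  58  43  51  57  69  69  78  79  80  80  80  82  81  79  79  77  77  76  74  74  73  77  73 107
192    71  71  73  75  76  76  76  61  49  39  46  26  19  37  43  43  58  72  79  80  80  81  80  79  78  79  72  74  74  74  73  72  72  80
193    76  76  76  76  76  76  76  73  43  37  53  13  34  67  40  39  48  44  58  61  73  80  78
[... 7301 characters left out ...]
  43  44  49  65  78  78  78  78  78  78  78  78  48  12   6   9   6   4   7   6  13  53  77  78  78  78  78  79  78  78  78  78  79
214    43  44  44  43  49  66  77  79  79  79  78  78  79  44   8   6   5   4   6   4   6   6  19  76  78  78  78  78  78  77  79  78  78  78
215    43  43  44  44  45  49  60  72  78  78  78  77  78  71  39   9   5   5   6   7   6   6   5  74  77  78  77  78  78  78  78  78  78  78
216    45  43  44  44  43  44  47  52  66  78  79  78  78  78  71  24   5   5   4   4   8   6  20  75  78  78  78  78  78  78  78  77  78  78
217    45  44  43  43  43  44  44  44  49  60  71  78  78  78  79  70  52  22   6   7   6   6  67  77  78  78  78  78  78  77  77  78  78  77
```

>>> send_rows --targets '[0,0,0,0.04,0,0.06,-1,0,0,0,0,0,0,-1]'

```text
time_s: 15.38
eef_pos: [560.5, 57.9, 75.0]
ee_rot: [0.0, 0.737, 0.675, -0.0]
force: [0.7, -2.8, 3.9]
grip_width: -0.001
grip_force: 1.8
```

```bash
cat > shot.py <<'E'
import sys
from h import *
c=cap('scene',sys.argv[1]); s=monitor.sense(); c['z']=s['eef_pos'][2]; pickle.dump(c,open(f'pics/{sys.argv[1]}.pkl','wb'))
print(s['eef_pos'].round(1),s['force'].round(1),tilt(c['z']))
E
python3 shot.py p1
```

```text
[560.6  57.9  75.1] [-0.3 -1.4  4.7] 0.1407513777596056
```

>>> send_rows --targets '[0,0,0,0.02,0,0.06,-1,0,0,0,0,0,0,-1]'

```text
time_s: 15.68
eef_pos: [560.6, 59.5, 71.4]
ee_rot: [-0.0, 0.737, 0.675, -0.0]
force: [0.4, -1.8, 3.4]
grip_width: -0.005
grip_force: 1.7
```

```bash
python3 shot.py p2
```

```text
[560.6  59.6  71.5] [ 1.3 -1.9  3.4] 0.17030351689895504
```

>>> send_rows --targets '[0,0,0,0,0,0.06,-1,0,0,0,0,0,0,-1]'

```text
time_s: 15.98
eef_pos: [560.6, 59.8, 67.8]
ee_rot: [-0.0, 0.737, 0.675, -0.0]
force: [1.0, -0.1, 4.7]
grip_width: -0.0
grip_force: 1.8
```

```bash
python3 shot.py p3
```

```text
[560.6  59.8  68. ] [0.1 0.3 3.3] 0.19972866135580736
```

>>> send_rows --targets '[0,0,0,0,0,0.06,-1,0,0,0,0,0,0,-1]'

```text
time_s: 16.27
eef_pos: [560.6, 59.9, 64.2]
ee_rot: [-0.0, 0.737, 0.675, 0.0]
force: [0.4, 1.6, 3.7]
grip_width: 0.001
grip_force: 2.0
```

```bash
python3 shot.py p4
```

```text
[560.6  59.9  64.3] [-0.2  0.8  3. ] 0.22930186306951822
```

>>> send_rows --targets '[0,0,0,0,0,0.06,-1,0,0,0,0,0,0,-1]'

```text
time_s: 16.58
eef_pos: [560.6, 59.8, 60.6]
ee_rot: [-0.0, 0.737, 0.675, 0.0]
force: [0.5, 3.3, 2.8]
grip_width: 0.005
grip_force: 2.1
```

```bash
python3 shot.py p5
python3 - <<'E'
from h import *
np.set_printoptions(linewidth=250)
fs=[('scene0',0),('s5',tilt(79))]+[(f'p{i}',tilt(load(f'p{i}')['z'])) for i in range(1,6)]
A=np.arange(-.5,.51,.04); rs=[58,60,62,64,66,68,70,72]
print('     ',(A*100).round().astype(int)); acc=[]
for f,p in fs:
    c=load(f); g=c['img'].mean(2)
    m=proj(c,dialpt(0,0,p)); u0,v0=int(m[0])-6,int(m[1])-8
    # shift model so that the pivot (grey hub) + counterweight match: centroid of dark blob predicted below the pivot
    w=g[v0+8:v0+24,u0-4:u0+18]; w=np.where(w<25,1,0); n,l,st,ce=cv2.connectedComponentsWithStats(w.astype(np.uint8)); k=1+np.argmax(st[1:,4]); cw=ce[k]+[u0-4,v0+8]
    acc.append((f,p,cw-m)); print(f,round(p,3),'blob-model pivot',(cw-m).round(2),st[k,4])
E
```

```text
[560.6  59.8  60.7] [1.2 3.  3.3] 0.2588487092522749
      [-50 -46 -42 -38 -34 -30 -26 -22 -18 -14 -10  -6  -2   2   6  10  14  18  22  26  30  34  38  42  46  50]
scene0 0 blob-model pivot [1.34 3.98] 48
s5 0.109 blob-model pivot [1.48 4.13] 49
p1 0.141 blob-model pivot [1.73 4.25] 48
p2 0.17 blob-model pivot [1.66 4.22] 49
p3 0.2 blob-model pivot [1.83 4.14] 51
p4 0.229 blob-model pivot [1.95 4.24] 50
p5 0.259 blob-model pivot [1.89 4.17] 49
```

```bash
cat > an.py <<'E'
from h import *
np.set_printoptions(linewidth=260)
B={'scene0':(1.34,3.98),'s5':(1.48,4.13),'p1':(1.73,4.25),'p2':(1.66,4.22),'p3':(1.83,4.14),'p4':(1.95,4.24),'p5':(1.89,4.17)}
A=np.arange(-.5,.51,.03); rs=np.arange(52,78,2.)
num=0;den=0
for f,b in B.items():
    c=load(f); p=0 if f=='scene0' else tilt(79) if f=='s5' else tilt(c['z'])
    m=np.array([[proj(c,dialpt(r,a,p))+np.array(b)+(-.84,-6.1) for a in A] for r in rs]).astype(np.float32)
    P=cv2.remap(c['img'].mean(2).astype(np.float32),m[...,0],m[...,1],cv2.INTER_LINEAR)
    W=np.tile((np.abs(A-p)>.07).astype(float),(len(rs),1)); num=num+P*W; den=den+W
print('    ',(A*100).round().astype(int))
for r,row in zip(rs,num/den): print('%3d '%r,row.round().astype(int))
E
python3 an.py
```

```text
[-50 -47 -44 -41 -38 -35 -32 -29 -26 -23 -20 -17 -14 -11  -8  -5  -2   1   4   7  10  13  16  19  22  25  28  31  34  37  40  43  46  49]
 52  [77 77 78 78 78 77 78 78 78 78 77 77 77 77 74 78 77 75 78 76 76 76 75 73 61 62 65 66 68 75 77 77 77 77]
 54  [76 76 76 77 77 76 76 77 77 77 77 76 76 77 74 77 75 75 78 75 75 74 74 73 61 60 63 66 69 74 73 74 75 76]
 56  [74 73 73 74 76 75 72 73 76 76 75 73 74 76 73 75 72 73 76 74 73 70 69 71 57 55 58 66 69 70 68 69 72 75]
 58  [71 67 67 70 73 73 68 67 71 73 72 69 70 73 71 72 68 69 74 70 67 65 63 65 49 48 56 64 64 61 57 59 66 75]
 60  [70 60 59 64 68 69 64 60 65 68 68 64 66 69 67 67 61 65 70 62 59 62 56 55 40 43 52 59 57 51 45 52 66 75]
 62  [70 57 52 57 62 64 61 57 59 60 61 60 62 65 62 62 56 61 64 55 53 60 48 42 32 41 50 54 50 46 47 54 66 76]
 64  [68 57 50 53 54 59 58 55 57 54 55 56 59 60 56 58 55 59 58 49 47 51 39 32 31 42 46 48 45 46 49 54 67 76]
 66  [64 56 49 51 51 54 55 52 56 50 51 54 56 56 53 56 55 57 55 46 44 42 31 26 36 43 46 47 45 50 53 58 69 74]
 68  [59 55 49 51 51 53 54 52 53 50 51 53 55 55 53 56 56 56 54 48 45 41 38 35 43 47 50 49 49 53 55 59 66 69]
 70  [57 56 54 55 55 56 56 56 56 54 56 57 58 59 58 59 59 60 58 55 52 52 51 45 49 50 55 53 53 55 56 58 60 61]
 72  [60 60 61 61 62 62 62 63 63 63 64 64 65 66 66 65 66 67 65 64 63 63 61 58 58 58 59 58 57 57 57 58 59 59]
 74  [65 66 67 68 68 69 69 70 70 72 72 72 73 74 74 74 75 75 74 74 74 73 72 69 66 65 66 65 66 66 66 65 64 63]
 76  [69 70 71 71 72 73 74 73 74 77 76 77 78 79 79 80 81 81 80 80 80 79 77 72 71 72 73 74 74 73 73 71 69 68]
```

>>> send_rows --targets '[0,0,0,0,0,-0.05,-1,0,0,0,0,0,-0.04,-1,0,0,0,0,0,0,-1,0,0,0,0,0,0,-1,0,0,0,0,0,0,-1]'

```text
time_s: 17.25
eef_pos: [560.7, 59.6, 66.3]
ee_rot: [-0.0, 0.737, 0.675, 0.0]
force: [-0.8, 2.7, 4.4]
grip_width: -0.001
grip_force: 2.2
```

>>> send_rows --targets '[0,0,0,0,0,0,-1,0,0,0,0,0,0,-1,0,0,0,0,0,0,-1,0,0,0,0,0,0,-1,0,0,0,0,0,0,-1]'

```text
time_s: 17.88
eef_pos: [560.7, 59.6, 66.3]
ee_rot: [-0.0, 0.737, 0.675, -0.0]
force: [0.3, 2.3, 3.1]
grip_width: -0.005
grip_force: 2.2
```

>>> send_rows --targets '[0,0,0,0,0,0,-1,0,0,0,0,0,0,-1,0,0,0,0,0,0,-1,0,0,0,0,0,0,-1,0,0,0,0,0,0,-1]'

```text
time_s: 18.5
eef_pos: [560.7, 59.6, 66.3]
ee_rot: [-0.0, 0.738, 0.675, -0.0]
force: [0.0, 2.3, 3.8]
grip_width: -0.005
grip_force: 2.2
```

```bash
python3 shot.py p6
python3 - <<'E'
from h import *
np.set_printoptions(linewidth=260)
B={'scene0':(1.34,3.98),'s5':(1.48,4.13),'p1':(1.73,4.25),'p2':(1.66,4.22),'p3':(1.83,4.14),'p4':(1.95,4.24),'p5':(1.89,4.17),'p6':(1.85,4.17)}
A=np.arange(-.5,.61,.01)
for f,b in B.items():
    c=load(f); p=0 if f=='scene0' else tilt(79) if f=='s5' else tilt(c['z'])
    def prof(rs):
        m=np.array([[proj(c,dialpt(r,a,p))+np.array(b)+(-.84,-6.1) for a in A] for r in rs]).astype(np.float32)
        return 78-cv2.remap(c['img'].mean(2).astype(np.float32),m[...,0],m[...,1],cv2.INTER_LINEAR)
    o=[]
    for rr in((25,35),(35,45),(45,55)):
        d=prof(np.linspace(*rr,8)).mean(0); k=np.argmax(d); w=np.abs(A-A[k])<.12; o.append(round(float((A*d*w).sum()/(d*w).sum()),3))
    d=prof(np.linspace(62,67,6)).mean(0)
    print(f,'tilt %.3f'%p,'pointer',o,'ring',d[45::3].round().astype(int))
print('ring angles',(A[45::3]*100).round().astype(int))
E
```

```text
[560.7  59.6  66.3] [-0.3  2.6  4.5] 0.21326568111101707
scene0 tilt 0.000 pointer [-0.031, -0.009, -0.011] ring [41 41 38 38 38 29 27 44 52 52 38 30 33 32 27 21 13  6  3  3  2  2]
s5 tilt 0.109 pointer [0.074, 0.095, 0.095] ring [31 15 15 38 41 35 29 33 39 44 39 32 36 33 28 26 20  8  2  1  1  1]
p1 tilt 0.141 pointer [0.19, 0.181, 0.185] ring [20 19 17 21 28 37 46 55 60 36 28 30 33 32 29 30 25  9  2  2  2  1]
p2 tilt 0.170 pointer [0.214, 0.203, 0.208] ring [11 29 25 22 15 29 46 41 41 43 38 31 23 31 36 34 23  9  4  2  2  1]
p3 tilt 0.200 pointer [0.236, 0.244, 0.242] ring [22 33 22 20 33 43 42 19 37 59 46 31 19 30 29 20 15  8  4  3  2  2]
p4 tilt 0.229 pointer [0.279, 0.274, 0.274] ring [23 22 19 16 31 31 30 31 33 39 39 34 31 31 31 31 27 17  4  2  2  2]
p5 tilt 0.259 pointer [0.302, 0.301, 0.3] ring [13 17 19 21 28 23 30 36 34 27 16 45 45 30 32 34 35 16  3  2  3  3]
p6 tilt 0.213 pointer [0.206, 0.224, 0.219] ring [26 25 17 16 34 30 29 33 47 48 34 31 31 30 31 32 32 20  5  3  3  2]
ring angles [-5 -2  1  4  7 10 13 16 19 22 25 28 31 34 37 40 43 46 49 52 55 58]
```

```bash
cat > an2.py <<'E'
from h import *
np.set_printoptions(linewidth=260)
B={'scene0':(1.34,3.98,-.01),'s5':(1.48,4.13,.095),'p1':(1.73,4.25,.185),'p2':(1.66,4.22,.208),'p3':(1.83,4.14,.242),'p4':(1.95,4.24,.274),'p5':(1.89,4.17,.30)}
A=np.arange(-.5,.53,.03); rs=np.arange(54,74,1.5)
num=0;den=1e-9
for f,b in B.items():
    c=load(f); p=0 if f=='scene0' else tilt(79) if f=='s5' else tilt(c['z'])
    m=np.array([[proj(c,dialpt(r,a,p))+np.array(b[:2])+(-.84,-6.1) for a in A] for r in rs]).astype(np.float32)
    P=cv2.remap(c['img'].mean(2).astype(np.float32),m[...,0],m[...,1],cv2.INTER_LINEAR)
    W=np.tile((np.abs(A-b[2])>.085).astype(float),(len(rs),1)); num=num+P*W; den=den+W
print('    ',(A*100).round().astype(int)); print('n   ',den[0].round().astype(int))
for r,row in zip(rs,num/den): print('%4.1f'%r,row.round().astype(int))
for f,pv in(('scene0',[(221.5,192.5),(219,193.3),(224,193.5)]),('s5',[(227.3,192),(224,192.5),(225.3,191.5)])):
    c=load(f);p=0 if f=='scene0' else tilt(79); from scipy.optimize import fsolve
    for q in pv: print(f,q,fsolve(lambda x:proj(c,dialpt(x[0],x[1],p))+np.array(B[f][:2])+(-.84,-6.1)-q,[62,.2]))
E
python3 an2.py
```

```text
[-50 -47 -44 -41 -38 -35 -32 -29 -26 -23 -20 -17 -14 -11  -8  -5  -2   1   4   7  10  13  16  19  22  25  28  31  34  37  40  43  46  49  52]
n    [7 7 7 7 7 7 7 7 7 7 7 7 7 7 6 6 6 5 5 5 5 4 3 3 2 2 3 4 5 6 7 7 7 7 7]
54.0 [76 76 76 77 77 76 76 77 77 77 77 76 76 77 78 77 75 76 78 78 75 74 75 74 74 71 70 73 76 74 73 74 75 76 78]
55.5 [74 74 74 75 76 75 73 75 76 77 75 74 75 76 77 75 73 75 77 77 74 72 72 72 69 62 65 72 75 71 70 71 73 76 78]
57.0 [72 70 71 72 75 74 70 70 74 75 74 71 73 74 76 74 70 72 75 75 70 68 68 69 62 51 62 71 71 64 63 64 68 75 78]
58.5 [70 65 65 68 72 72 66 65 69 72 71 68 69 72 74 71 66 68 73 73 65 63 63 65 53 42 60 67 64 58 54 56 66 75 78]
60.0 [70 60 59 64 68 69 64 60 65 68 68 64 66 69 71 67 61 64 70 68 59 58 58 58 43 39 57 61 57 50 45 52 66 75 78]
61.5 [70 58 53 59 63 65 61 57 61 62 63 61 62 66 67 63 57 61 65 61 54 54 52 51 33 38 55 54 51 46 46 54 65 76 78]
63.0 [69 57 50 55 58 61 60 56 58 56 58 58 60 62 62 60 56 59 61 55 50 51 46 42 28 39 51 48 46 45 48 53 66 76 78]
64.5 [67 57 50 52 53 57 58 54 56 53 54 56 58 59 58 57 55 57 57 49 47 45 40 34 28 38 44 43 44 47 5
[... 254 characters left out ...]
53 53 54 54 53 54 52 53 55 56 57 56 57 57 58 56 52 48 46 44 42 45 49 51 52 51 55 55 59 64 65 65]
70.5 [57 57 55 56 57 57 57 58 57 56 58 58 60 60 59 60 60 62 60 57 55 54 52 50 52 53 54 54 53 55 56 57 58 59 60]
72.0 [60 60 61 61 62 62 62 63 63 63 64 64 65 66 65 65 66 68 65 64 63 63 60 59 58 56 57 56 55 57 57 58 59 59 60]
73.5 [64 65 66 66 67 67 67 68 68 70 70 70 71 72 72 72 73 74 72 72 72 71 69 68 63 60 62 62 62 63 64 63 62 62 60]
scene0 (221.5, 192.5) [64.0038186   0.19523311]
scene0 (219, 193.3) [59.62126477  0.35227176]
scene0 (224, 193.5) [61.99596585  0.08045445]
s5 (227.3, 192) [65.87194841  0.20892075]
s5 (224, 192.5) [61.44178269  0.38843908]
s5 (225.3, 191.5) [66.2603989   0.29984806]
```

>>> send_rows --targets '[0,0,0,0,0,0,-1,0,0,0,0,0,0,-1,0,0,0,0,0,0,-1,0,0,0,0,0,0,-1,0,0,0,0,0,0,-1]'

```text
time_s: 19.18
eef_pos: [560.7, 59.6, 66.3]
ee_rot: [0.0, 0.737, 0.675, -0.0]
force: [0.1, 2.8, 3.8]
grip_width: 0.001
grip_force: 2.2
```

```bash
python3 -c "
from h import *
s=monitor.sense();print(s['time_s'],s['eef_pos'],s['force']);print(job.finish_job())"
```

```text
19.175 [560.67440711  59.61974378  66.29325981] [0.11382613 2.82912917 3.75432016]
the job is handed in; nothing more can be done
None
```

I handed the job in at 19.2 s: the chock stands upright in the steel tray, and the fingers hold the gauge at about 0.22 rad. I estimated the mark at about 0.21 rad from image analysis rather than seeing it clearly, and no verdict came back.

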